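# Put the deep sockets back in the organiser

### The job

Put the four loose deep sockets away in the bench organiser: stand each one upright in the round pocket made for its own diameter, right down on the pocket's floor. Lower them in rather than dropping them, knock none over, and leave the tape measure and the spanner where they are.

Things in the scene. Friction and masses are not known exactly. Their poses are not given: they have to be found in the camera images.
- socket_15: the smallest of four chromed steel deep sockets: a plain round cylinder 24 mm in diameter and 80 mm tall, about 170 g, standing on the bench on its end with its 15 mm hexagon opening up. Origin: centre of its underside; z up along its axis.
- socket_21: the second smallest of four chromed steel deep sockets: a plain round cylinder 32 mm in diameter and 80 mm tall, about 270 g, standing on the bench on its end with its 21 mm hexagon opening up. Origin: centre of its underside; z up along its axis.
- socket_27: the second largest of four chromed steel deep sockets: a plain round cylinder 39 mm in diameter and 80 mm tall, about 380 g, standing on the bench on its end with its 27 mm hexagon opening up. Origin: centre of its underside; z up along its axis.
- socket_33: the largest of four chromed steel deep sockets: a plain round cylinder 47 mm in diameter and 80 mm tall, about 550 g, standing on the bench on its end with its 33 mm hexagon opening up. Origin: centre of its underside; z up along its axis.
- pocket_15: grey square organiser module, 83.5 x 83.5 x 35 mm tall, fixed, with one round pocket in its middle for the 24 mm socket: 30 mm wide, flared to 46 mm over its top 20 mm, its floor 6 mm above the underside. Origin: centre of the underside (2 mm above the bench); x, y along the sides, z up. Six modules stand 2 by 3, 84 mm apart; the two others, with nuts and driver bits, are no more than 39 mm tall.
- pocket_21: grey square organiser module, 83.5 x 83.5 x 35 mm tall, fixed, with one round pocket in its middle for the 32 mm socket: 38 mm wide, flared to 54 mm over its top 20 mm, its floor 6 mm above the underside. Origin: centre of the underside (2 mm above the bench); x, y along the sides, z up. Six modules stand 2 by 3, 84 mm apart; the two others, with nuts and driver bits, are no more than 39 mm tall.
- pocket_27: grey square organiser module, 83.5 x 83.5 x 35 mm tall, fixed, with one round pocket in its middle for the 39 mm socket: 45 mm wide, flared to 61 mm over its top 20 mm, its floor 6 mm above the underside. Origin: centre of the underside (2 mm above the bench); x, y along the sides, z up. Six modules stand 2 by 3, 84 mm apart; the two others, with nuts and driver bits, are no more than 39 mm tall.
- pocket_33: grey square organiser module, 83.5 x 83.5 x 35 mm tall, fixed, with one round pocket in its middle for the 47 mm socket: 53 mm wide, flared to 69 mm over its top 20 mm, its floor 6 mm above the underside. Origin: centre of the underside (2 mm above the bench); x, y along the sides, z up. Six modules stand 2 by 3, 84 mm apart; the two others, with nuts and driver bits, are no more than 39 mm tall.
- tape: black tape measure standing on its edge, 70 x 40 mm and 69 mm tall with a steel hook to its -x side, loose, to be left alone. Origin: centre of its underside; x along its length.
- spanner: steel combination spanner lying flat, 190 mm long, 38 mm wide at the jaw and 8 mm thick, loose, to be left alone. Origin: middle of its length at its underside; x along its length, towards the open jaw.
Not all that is in view belongs to the job. Leave any yellow look-alike of the pocket_15 alone.

How it is judged:
By the outcome, as a careful person would: the job done as asked, in the order asked, and still so for the second after the job is handed in, with the robot touching nothing.
It also fails if it takes over 88 s, if anything falls off the work surface, if the arm or the gripper's body presses on something with over 40 N, if the wrist force passes 120 N, or if a joint passes its speed limit or range.

### The arm

A 7-joint arm with a two-finger parallel gripper is mounted at the origin on the work surface. World frame = base frame: x ahead of the robot, y to its left, z up, the work surface at z = 0. Lengths are in m, angles in rad, forces in N, time in s.
With the tool pointing down it reaches from about 0.4 to 0.875 m from the base axis. Payload 19.3 kg.
Tool frame: the origin (TCP) lies midway between the tips of the shut fingers; the grasp point (between the pads) lies 19 mm behind it; z points along the fingers, y is the line along which they close (so a half turn about z gives the same grasp; the last joint's range is limited). The gripper opens to 85 mm and grips with 20 to 120 N. Pads are 22 mm wide; open, the fingers measure 114 mm over their backs; the gripper's body (76 mm by 85 mm) begins 54 mm behind the grasp point. The pads swing forward as they close: fully open they stand 13 mm farther back than shut.
Start: joints at [1.233, 0.521, -0.036, 1.599, 0.021, 1.021, -0.113], TCP at [0.165, -0.603, 0.231] pointing down, gripper open.
Joint ranges: [-2.91, 2.91], [-0.3, 2.13], [-1.5, 1.42], [0.17, 2.43], [-1.26, 4.41], [0.16, 1.93], [-2.52, 2.52]. Speed limits (rad/s): [1.89, 1.89, 2.39, 2.39, 3.01, 3.01, 3.01].

### API

Orientations are given as [roll, pitch, yaw] about the fixed x, y, z axes, in that order (R = Rz(yaw) Ry(pitch) Rx(roll)).
In Python, from workcell import * gives the robot as it stands.
- The arm moves only by the shell command python3 -m creep 'ROWS' [FORCE]. ROWS is JSON, a list that holds one entry, the list of rows, each a list of 7 numbers: the closure, from -1 (fully open) to 1 (shut), then the shift along the tool's x, y, z in m, then the turn, a rotation vector about the tool's x, y, z in degrees. A call has 1 to 10 rows; each row shifts and turns the commanded pose from where the row before left it, along the tool's axes as they then stand; what a row does not reach is not made up. A row lasts 1/10 s, in which the tool goes at most 50 mm and 8.59 degrees, less where a joint would pass 70% of its speed; a pose out of reach is approached as far as the arm can. A call is refused whole if a number of a shift passes 0.05 or a number of a turn 8.59, either way. A call with a gripper value outside its range is refused whole. The fingers move at their own pace and stop on an object; FORCE is the grip in N (left out, the last holds). Time passes only in rows, so rows that do not move let the fingers close. It gives the time, the measured TCP pose, the force, the opening and the grip force at its end, in the units of the state.
- observe(): the state, without advancing time (a new reading comes with each control period).
- grab_frame(name): name is "side" or "top"; returns a dict with "image" (400x640x3 uint8, red, green, blue), "range_z" (400x640 float32, m along the optical axis (not along the pixel's ray), 0 where there is no reading), "fx", "fy", "cx", "cy" (pixels), "R" (3x3) and "t" (3): a world point X has camera coordinates R X + t. Camera axes: x right, y down, z forward; pixel columns grow to the right and rows downward; lengths in m; the calibration is good to about 2 mm. A picture is of the moment at which its call begins.
- job_done(): hands the job in; it is judged then, once.
Trained networks look in a picture, given as the dict that the camera call returned (one of the last four; its "shot" number tells which), for a name from the list of things; names that differ only in an ending like _2 or _b are one class to them, and where a whole thing is asked for, a point or a joint stands for the part that bears it (a point fixed in the world has none). Each returns a list of dicts, best first, with "confidence" (0 to 1); they miss things now and then, are a little off and sometimes report something else, mostly with a low value. They report only what shows in the picture. A call takes as long as a camera call. They do not tell look-alikes from the thing itself.
- find_in(picture, thing): "extent" ([centre column, centre row, width, height] in pixels, round what is visible of it).
- outline_of(picture, thing): "region" (400x640 bool, what is visible of it) and "extent" ([centre column, centre row, width, height] in pixels, round what is visible of it).
- tip_of(picture, thing): "position" ([column, row] in pixels: a listed point, or the origin of a listed thing).
The state is a dict: "clock": time; "qpos": joint angles; "qd": joint speeds; "joint_efforts": joint torques, N m; "position": TCP position; "tool_rot": TCP orientation; "force": force on the tool from outside, world axes, zero at the start; "moment": the same for the moment, N m; "grip_width": finger opening in m; "finger_force": force on a finger pad.
Only numpy, scipy, OpenCV 4.12 (cv2) and the standard library are available. Lean on these libraries where they do the work, as an engineer would, in place of code of your own. Each camera call takes 0.05 s, during which the arm holds its last target. There are 200 camera calls.

## Working session

There is one attempt and no reset: what is moved stays moved. The work goes in short steps, Python scripts to look and compute and a shell command to move; the robot and the scene stay as the last step left them, time stands still between calls to the robot, and variables do not carry over. Pictures are saved under pics/ and viewed, at most 14 in all, crops included, and the job is handed in when it is done.

```bash
mkdir -p pics
cat > h.py <<'E'
from workcell import *
import numpy as np, cv2
def world(f,mask=None):
    z=f["range_z"]; v,u=np.mgrid[:400,:640]
    c=np.stack([(u-f["cx"])/f["fx"]*z,(v-f["cy"])/f["fy"]*z,z],-1)
    return (c-np.array(f["t"]))@np.array(f["R"])
def save(f,n): cv2.imwrite("pics/"+n,cv2.cvtColor(f["image"],cv2.COLOR_RGB2BGR))
E
python3 - <<'E'
from h import *
print(observe())
for n in("top","side"):
    f=grab_frame(n); save(f,n+"1.png"); W=world(f)
    print(n,f["t"],f["R"])
    for th in["socket_15","socket_21","socket_27","socket_33","pocket_15","pocket_21","pocket_27","pocket_33","tape","spanner"]:
        for o in outline_of(f,th)[:3]:
            m=o["region"]&(f["range_z"]>0); p=W[m]
            if len(p)<5: continue
            zt=np.percentile(p[:,2],95); q=p[p[:,2]>zt-.01]
            print(th,round(o["confidence"],2),np.round(o["extent"]),"ztop %.3f"%zt,"min",q.min(0)[:2].round(3),"max",q.max(0)[:2].round(3),"mid",((np.percentile(q,2,0)+np.percentile(q,98,0))/2).round(3))
E
```

```text
{'clock': 0.0, 'qpos': array([ 1.2328286 ,  0.52202151, -0.0363321 ,  1.59999679,  0.02119829,
        1.02108846, -0.112809  ]), 'qd': array([ 5.92700651e-04, -9.50459837e-05,  2.08002024e-03,  1.02319457e-03,
        1.70037982e-05,  8.46762461e-04,  6.48579529e-05]), 'joint_efforts': array([-5.54605813e-04, -9.27127004e+01,  1.97942555e+00, -3.69936919e+01,
        1.78384571e-02,  8.05840886e-03,  1.62639617e-05]), 'position': array([ 0.16524231, -0.60241633,  0.23072502]), 'tool_rot': array([-3.14046605e+00,  7.63197150e-05,  2.67751769e-01]), 'force': array([ 0.92314216,  0.06104292, -0.36701167]), 'moment': array([ 0.05498994, -0.01426269, -0.00795007]), 'finger_force': 0.0, 'grip_width': 0.08510834570475988}
top [0.04253327 0.57388083 1.2597445 ] [[-0.02783214 -0.99941886 -0.01968021]
 [-0.99900343  0.02849702 -0.03435209]
 [ 0.03489296  0.01870451 -0.999216  ]]
socket_15 0.94 [427. 257.  26.  19.] ztop 0.082 min [ 0.416 -0.232] max [ 0.459 -0.189] mid [ 0.438 -0.21   0.079]
socket_15 0.84 [377. 249.  19.  15.] ztop 0.082 min [ 0.435 -0.107] max [ 0.472 -0.07 ] mid [ 0.453 -0
[... 5147 characters left out ...]
 0.123] max [0.615 0.21 ] mid [0.574 0.166 0.035]
pocket_27 0.73 [292. 112.  23.  24.] ztop 0.037 min [0.522 0.378] max [0.616 0.476] mid [0.57  0.425 0.033]
pocket_33 0.88 [286. 190.  29.  29.] ztop 0.038 min [0.446 0.038] max [0.531 0.134] mid [0.489 0.083 0.034]
pocket_33 0.87 [307. 161.  31.  23.] ztop 0.039 min [0.535 0.123] max [0.615 0.21 ] mid [0.574 0.166 0.035]
pocket_33 0.73 [292. 112.  23.  24.] ztop 0.037 min [0.522 0.378] max [0.616 0.476] mid [0.57  0.425 0.033]
tape 0.92 [380. 215.  32.  32.] ztop 0.066 min [ 0.7  -0.11] max [ 0.769 -0.055] mid [ 0.735 -0.083  0.063]
spanner 0.75 [334. 330.  70.  42.] ztop 0.010 min [ 0.442 -0.413] max [ 0.62 -0.33] mid [ 0.531 -0.373  0.006]
```

Run:
```python
import cv2
a=cv2.imread("pics/top1.png")[90:290,200:520]
cv2.imwrite("pics/top1c.png",cv2.resize(a,(800,500),interpolation=cv2.INTER_CUBIC))
```

```text
(no output)
```

View pics/top1c.png

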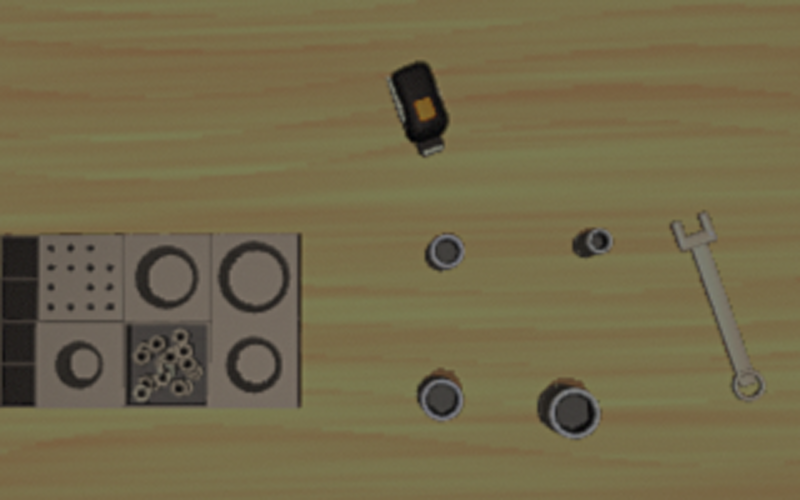

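The picture shows the four sockets in a 2x2 group: 15 at crop (598,241), 21 at (445,251), 27 at (441,396) and 33 at (572,410). The organiser is on the left. Its pockets are 33 at crop (254,276), 27 at (167,277), 21 at (254,364) and 15 at (79,364). I'll square the tool first and go to socket_15.

```bash
python3 -m creep '[[[-1,0,0,0,0,0,7.65],[-1,0,0,0,0,0,7.65],[-1,0.036,-0.03,0,0,0,0],[-1,0.036,-0.03,0,0,0,0],[-1,0.036,-0.03,0,0,0,0],[-1,0.036,-0.03,0,0,0,0],[-1,0.036,-0.03,0,0,0,0],[-1,0.036,-0.03,0,0,0,0],[-1,0.036,-0.03,0,0,0,0],[-1,0.036,-0.03,0,0,0,0]]]' 60
```

```text
clock: 2.1
position: [0.4545, -0.3611, 0.2315]
tool_rot: [3.141, -0.0, 0.001]
force: [0.5, -0.5, 0.4]
grip_width: 0.0853
finger_force: 0.0
```

```bash
python3 -m creep '[[[-1,0.035,-0.03,0.015,0,0,0],[-1,0.035,-0.03,0.015,0,0,0],[-1,0.035,-0.03,0.015,0,0,0],[-1,0.035,-0.03,0.015,0,0,0],[-1,0,0,0.03,0,0,0],[-1,0,0,0,0,0,0],[-1,0,0,0,0,0,0]]]'
```

```text
clock: 2.8
position: [0.5925, -0.2433, 0.1417]
tool_rot: [3.141, 0.001, -0.0]
force: [-0.6, -0.5, 0.8]
grip_width: 0.0855
finger_force: 0.0
```

```bash
cat > v.py <<'E'
from h import *
import sys
f=grab_frame(sys.argv[1]); s=sys.argv[2]; u0,v0,u1,v1=map(int,sys.argv[3:7])
a=cv2.cvtColor(f["image"],cv2.COLOR_RGB2BGR)[v0:v1,u0:u1]
k=min(800/(u1-u0),600/(v1-v0)); cv2.imwrite("pics/"+s,cv2.resize(a,None,fx=k,fy=k,interpolation=cv2.INTER_CUBIC))
E
python3 v.py side a1.png 270 190 430 310
```

```text
(no output)
```

View pics/a1.png

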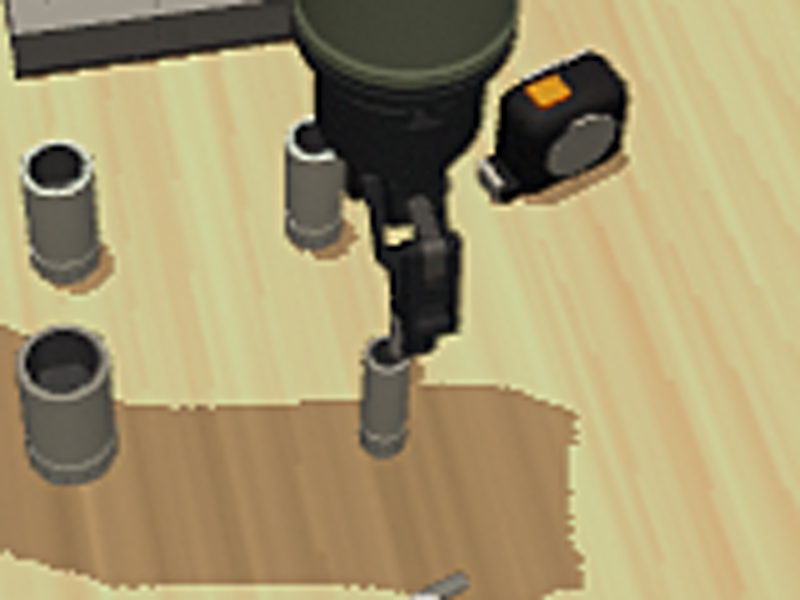

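The gripper straddles socket_15 (crop about (385,350)). I'll make a small correction, lower and grip.

```bash
python3 -m creep '[[[-1,0.002,-0.003,0.02,0,0,0],[-1,0,0,0.03,0,0,0],[-1,0,0,0.03,0,0,0],[-1,0,0,0.022,0,0,0],[-1,0,0,0,0,0,0],[0.5,0,0,0,0,0,0],[1,0,0,0,0,0,0],[1,0,0,0,0,0,0],[1,0,0,0,0,0,0],[1,0,0,0,0,0,0]]]' 60
```

```text
clock: 3.85
position: [0.5955, -0.2397, 0.0403]
tool_rot: [3.141, -0.001, 0.001]
force: [-1.8, 0.9, 9.2]
grip_width: 0.0229
finger_force: 58.3
```

```bash
python3 -m creep '[[[1,0,0,-0.01,0,0,0],[1,0,0,-0.035,0,0,0],[1,0,0,-0.04,0,0,0],[1,0,0,-0.035,0,0,0],[1,-0.005,-0.02,0,0,0,0],[1,-0.009,-0.04,0,0,0,0],[1,-0.009,-0.04,0,0,0,0],[1,-0.009,-0.04,0,0,0,0],[1,-0.009,-0.04,0,0,0,0],[1,-0.009,-0.04,0,0,0,0]]]'
```

```text
clock: 4.85
position: [0.5443, -0.0179, 0.16]
tool_rot: [-3.142, -0.001, 0.001]
force: [1.0, -0.1, -1.9]
grip_width: 0.0227
finger_force: 59.0
```

```bash
python3 -m creep '[[[1,-0.008,-0.04,0,0,0,0],[1,-0.008,-0.04,0,0,0,0],[1,-0.008,-0.04,0,0,0,0],[1,-0.008,-0.04,0,0,0,0],[1,-0.008,-0.04,0,0,0,0],[1,-0.008,-0.04,0,0,0,0],[1,-0.004,-0.027,0,0,0,0],[1,0,0,0,0,0,0],[1,0,0,0,0,0,0]]]'
```

```text
clock: 5.75
position: [0.4925, 0.2477, 0.1597]
tool_rot: [3.141, -0.0, 0.002]
force: [-0.3, -0.2, -2.0]
grip_width: 0.0227
finger_force: 59.2
```

```bash
python3 v.py side b1.png 250 80 410 200
```

```text
(no output)
```

View pics/b1.png

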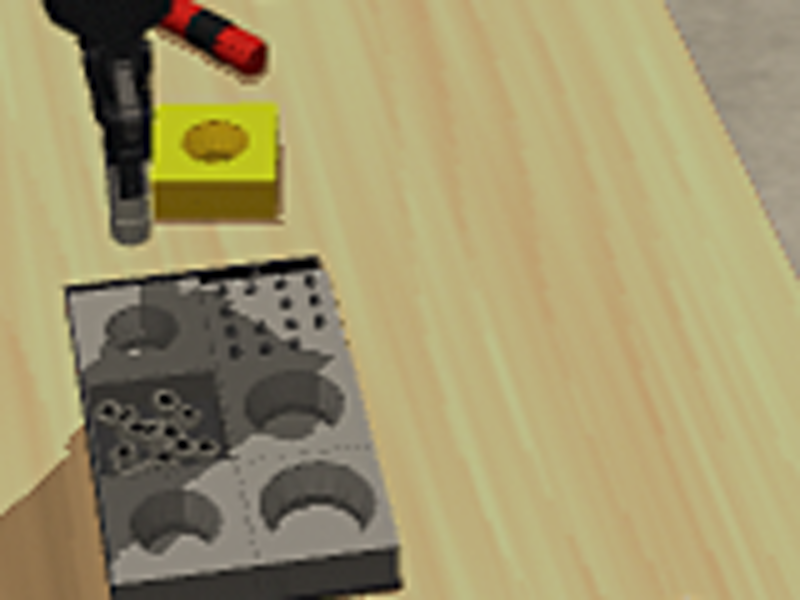

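The side view shows the organiser with pocket_15 at crop (141,327); the socket hangs above it. The yellow look-alike is well behind at (215,150). One fit of the whole organiser block should give its exact pose.

Run:
```python
from h import *
for n in("side","top"):
    f=grab_frame(n); W=world(f)
    m=(f["range_z"]>0)&(W[...,2]>.028)&(W[...,2]<.044)&(W[...,0]>.42)&(W[...,0]<.65)&(W[...,1]>.02)&(W[...,1]<.32)
    p=W[m]; p=p[p[:,2]>.033] ; print(n,len(p),cv2.minAreaRect((p[:,:2]*1000).astype(np.float32)), np.median(p[:,2]))
    print(np.percentile(p,[1,99],axis=0).round(3).tolist())
```

```text
side 1466 ((533.4297485351562, 165.58168029785156), (259.1153564453125, 167.83009338378906), 88.32658386230469) 0.03584631129348623
[[0.449, 0.039, 0.033], [0.615, 0.291, 0.041]]
top 3150 ((533.1256713867188, 168.6581268310547), (248.84979248046875, 165.82626342773438), 88.47102355957031) 0.036528261125524576
[[0.45, 0.044, 0.033], [0.615, 0.285, 0.042]]
```

```bash
python3 -m creep '[[[1,0.001,-0.0045,0,0,0,0],[1,0,0,0.03,0,0,0],[1,0,0,0.03,0,0,0],[1,0,0,0.02,0,0,0],[1,0,0,0.01,0,0,0],[1,0,0,0.01,0,0,0],[1,0,0,0.005,0,0,0],[1,0,0,0.003,0,0,0],[1,0,0,0,0,0,0]]]'
```

```text
clock: 6.8
position: [0.4939, 0.2521, 0.0515]
tool_rot: [-3.141, -0.0, 0.001]
force: [0.2, 0.4, -2.1]
grip_width: 0.0227
finger_force: 59.2
```

```bash
python3 -m creep '[[[1,0,0,0.001,0,0,0],[1,0,0,0.001,0,0,0],[1,0,0,0.001,0,0,0],[1,0,0,0.0005,0,0,0],[1,0,0,0,0,0,0]]]'
```

```text
clock: 7.3
position: [0.494, 0.2521, 0.0483]
tool_rot: [-3.141, -0.001, 0.001]
force: [-1.3, -0.7, 7.1]
grip_width: 0.0228
finger_force: 60.3
```

```bash
python3 -m creep '[[[0.3,0,0,0,0,0,0],[0,0,0,0,0,0,0],[0,0,0,0,0,0,0],[0,0,0,-0.02,0,0,0],[0,0,0,-0.04,0,0,0],[-1,0,0,-0.04,0,0,0],[-1,0.01,0.03,0,0,0,0],[-1,0.01,0.045,0,0,0,0],[-1,0.01,0.045,0,0,0,0],[-1,0.01,0.045,0,0,0,0]]]'
```

```text
clock: 8.3
position: [0.534, 0.0854, 0.148]
tool_rot: [-3.142, -0.0, 0.001]
force: [1.1, 0.5, -0.4]
grip_width: 0.0852
finger_force: 0.0
```

```bash
python3 v.py side b2.png 250 80 410 200
```

```text
(no output)
```

View pics/b2.png

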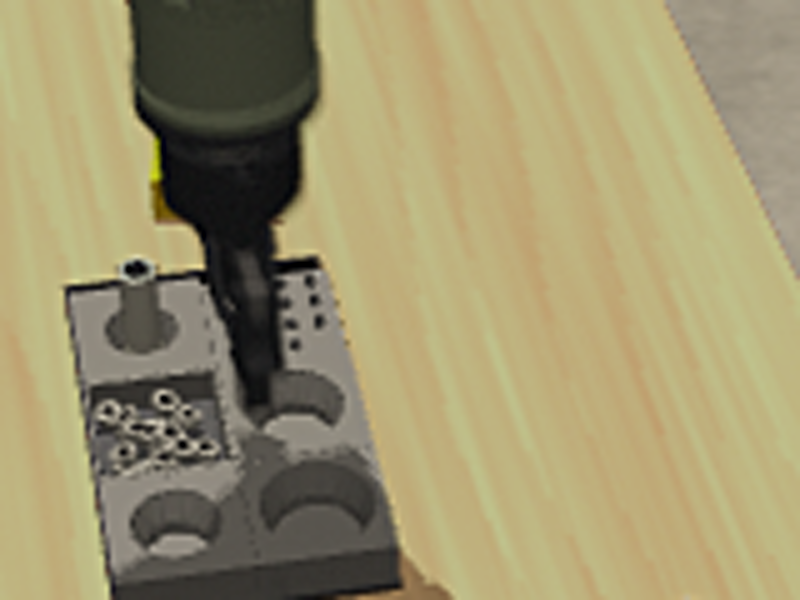

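socket_15 stands upright in its pocket, centred (crop (137,310)). Next is socket_21.

```bash
python3 -m creep '[[[-1,0.012,0.04,0,0,0,0],[-1,0.012,0.04,0,0,0,0],[-1,0.012,0.04,0,0,0,0],[-1,0.012,0.04,0,0,0,0],[-1,0.007,0.0245,0,0,0,0],[-1,0,0,0,0,0,0],[-1,0,0,0,0,0,0]]]'
```

```text
clock: 9.05
position: [0.5888, -0.0973, 0.1475]
tool_rot: [-3.141, 0.0, -0.0]
force: [0.2, -0.2, -0.6]
grip_width: 0.0854
finger_force: 0.0
```

```bash
python3 -m creep '[[[-1,0,0.0015,0.02,0,0,0],[-1,0,0,0.03,0,0,0],[-1,0,0,0.03,0,0,0],[-1,0,0,0.0275,0,0,0],[-1,0,0,0,0,0,0],[0.4,0,0,0,0,0,0],[1,0,0,0,0,0,0],[1,0,0,0,0,0,0],[1,0,0,0,0,0,0],[1,0,0,0,0,0,0]]]' 60
```

```text
clock: 10.05
position: [0.5896, -0.099, 0.0416]
tool_rot: [3.141, -0.002, 0.001]
force: [-2.6, -0.2, 11.5]
grip_width: 0.031
finger_force: 58.5
```

```bash
python3 -m creep '[[[1,0,0,-0.01,0,0,0],[1,0,0,-0.035,0,0,0],[1,0,0,-0.04,0,0,0],[1,0,0,-0.03,0,0,0],[1,-0.02,-0.036,0,0,0,0],[1,-0.02,-0.037,0,0,0,0],[1,-0.02,-0.037,0,0,0,0],[1,-0.02,-0.037,0,0,0,0],[1,-0.02,-0.036,0,0,0,0],[1,0,0,0,0,0,0]]]'
```

```text
clock: 11.05
position: [0.4866, 0.0888, 0.1562]
tool_rot: [-3.14, 0.0, 0.007]
force: [1.0, -0.3, -3.3]
grip_width: 0.0308
finger_force: 60.3
```

```bash
python3 -m creep '[[[1,0,0,0,0,0,0]]]'
```

```text
clock: 11.15
position: [0.4887, 0.0847, 0.1561]
tool_rot: [-3.141, -0.001, 0.003]
force: [0.4, -1.0, -3.7]
grip_width: 0.0309
finger_force: 60.3
```

```bash
python3 -m creep '[[[1,0,0,0.02,0,0,0],[1,0,0,0.03,0,0,0],[1,0,0,0.025,0,0,0],[1,0,0,0.013,0,0,0],[1,0,0,0.009,0,0,0],[1,0,0,0.006,0,0,0],[1,0,0,0.0015,0,0,0],[1,0,0,0.001,0,0,0],[1,0,0,0.001,0,0,0],[1,0,0,0,0,0,0]]]'
```

```text
clock: 12.15
position: [0.4893, 0.0841, 0.0496]
tool_rot: [-3.141, -0.001, 0.001]
force: [-1.1, -1.0, 6.4]
grip_width: 0.0311
finger_force: 61.3
```

```bash
python3 -m creep '[[[0.1,0,0,0,0,0,0],[-0.3,0,0,0,0,0,0],[-0.3,0,0,0,0,0,0],[-0.3,0,0,-0.02,0,0,0],[-0.3,0,0,-0.04,0,0,0],[-1,0,0,-0.04,0,0,0],[-1,-0.012,0.045,0,0,0,0],[-1,-0.012,0.045,0,0,0,0],[-1,-0.012,0.045,0,0,0,0],[-1,0,0.04,0,0,0,0]]]'
```

```text
clock: 13.15
position: [0.4514, -0.093, 0.1491]
tool_rot: [3.141, 0.0, 0.0]
force: [1.0, 1.1, 0.0]
grip_width: 0.0848
finger_force: 0.0
```

```bash
python3 -m creep '[[[-1,0,0,0,0,0,0],[-1,0,0,0,0,0,0]]]'; python3 v.py side b3.png 230 100 390 220
```

```text
clock: 13.35
position: [0.4529, -0.0918, 0.1489]
tool_rot: [-3.142, -0.0, -0.001]
force: [0.7, 0.1, 0.7]
grip_width: 0.0854
finger_force: 0.0
```

View pics/b3.png

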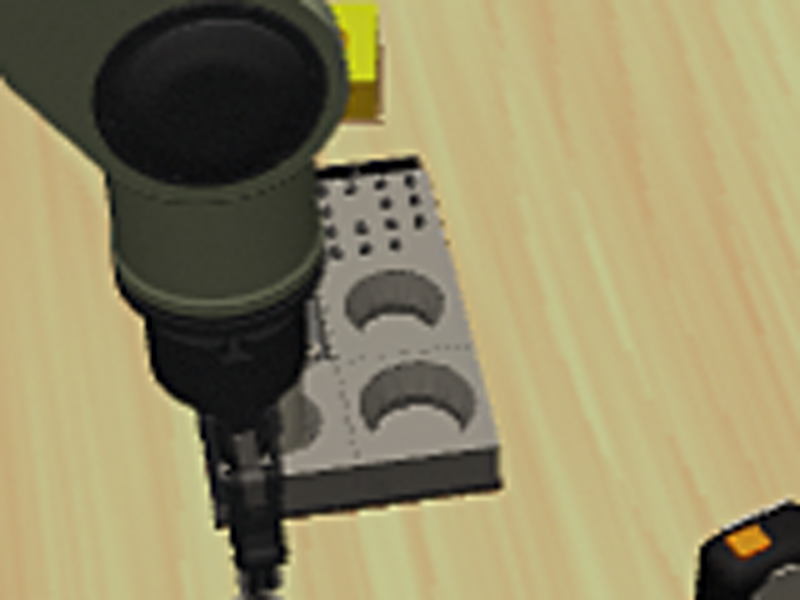

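The gripper hides most of socket_21, but a socket does show in the pocket at crop (300,420); I'll check it later. Now socket_27.

```bash
python3 -m creep '[[[-1,0,0,0.02,0,0,0],[-1,0,0,0.03,0,0,0],[-1,0,0,0.03,0,0,0],[-1,0,0,0.0285,0,0,0],[-1,0,0,0,0,0,0],[0.2,0,0,0,0,0,0],[1,0,0,0,0,0,0],[1,0,0,0,0,0,0],[1,0,0,0,0,0,0],[1,0,0,0,0,0,0]]]' 60
```

```text
clock: 14.4
position: [0.4538, -0.0909, 0.0415]
tool_rot: [3.142, -0.002, 0.001]
force: [-2.1, 1.3, 12.7]
grip_width: 0.0376
finger_force: 58.5
```

```bash
python3 -m creep '[[[1,0,0,-0.01,0,0,0],[1,0,0,-0.035,0,0,0],[1,0,0,-0.04,0,0,0],[1,0,0,-0.035,0,0,0],[1,0.02,-0.0425,0,0,0,0],[1,0.02,-0.043,0,0,0,0],[1,0.02,-0.043,0,0,0,0],[1,0.02,-0.043,0,0,0,0],[1,0.02,-0.043,0,0,0,0],[1,0.0215,-0.0425,0,0,0,0]]]'
```

```text
clock: 15.4
position: [0.5745, 0.1678, 0.1613]
tool_rot: [3.142, -0.0, 0.001]
force: [0.9, -0.1, -3.5]
grip_width: 0.038
finger_force: 61.9
```

```bash
python3 -m creep '[[[1,0,0,0,0,0,0],[1,0,0,0,0,0,0],[1,0,0,0,0,0,0]]]'
```

```text
clock: 15.7
position: [0.5739, 0.165, 0.1607]
tool_rot: [3.141, 0.0, -0.0]
force: [0.0, -0.1, -3.3]
grip_width: 0.0378
finger_force: 61.6
```

```bash
python3 -m creep '[[[1,0.0013,-0.001,0.02,0,0,0],[1,0,0,0.03,0,0,0],[1,0,0,0.025,0,0,0],[1,0,0,0.017,0,0,0],[1,0,0,0.009,0,0,0],[1,0,0,0.006,0,0,0],[1,0,0,0.0015,0,0,0],[1,0,0,0.0015,0,0,0],[1,0,0,0.001,0,0,0],[1,0,0,0,0,0,0]]]'
```

```text
clock: 16.7
position: [0.5758, 0.1671, 0.0497]
tool_rot: [-3.141, -0.001, 0.001]
force: [-0.2, -0.1, -3.8]
grip_width: 0.0376
finger_force: 61.8
```

```bash
python3 -m creep '[[[1,0,0,0.0005,0,0,0],[1,0,0,0.0005,0,0,0],[1,0,0,0,0,0,0]]]'
```

```text
clock: 17.0
position: [0.5761, 0.1672, 0.0496]
tool_rot: [-3.141, -0.001, 0.001]
force: [-3.3, -1.1, 14.6]
grip_width: 0.0376
finger_force: 64.0
```

```bash
python3 -m creep '[[[0,0,0,0,0,0,0],[-0.5,0,0,0,0,0,0],[-0.5,0,0,0,0,0,0],[-0.5,0,0,-0.02,0,0,0],[-0.5,0,0,-0.04,0,0,0],[-1,0,0,-0.04,0,0,0],[-1,-0.014,0.038,0,0,0,0],[-1,-0.015,0.042,0,0,0,0],[-1,-0.016,0.043,0,0,0,0],[-1,-0.016,0.043,0,0,0,0]]]'
```

```text
clock: 18.0
position: [0.5139, -0.0004, 0.1485]
tool_rot: [3.142, -0.0, 0.001]
force: [1.2, -0.8, -0.4]
grip_width: 0.0851
finger_force: 0.0
```

```bash
python3 -m creep '[[[-1,-0.016,0.043,0,0,0,0],[-1,-0.016,0.043,0,0,0,0],[-1,-0.016,0.043,0,0,0,0],[-1,-0.016,0.043,0,0,0,0],[-1,-0.014,0.041,0,0,0,0],[-1,0,0,0,0,0,0],[-1,0,0,0,0,0,0]]]'; python3 v.py side b4.png 230 100 390 220
```

```text
clock: 18.7
position: [0.4366, -0.2127, 0.1483]
tool_rot: [-3.142, -0.0, -0.001]
force: [-0.1, 0.5, 0.1]
grip_width: 0.0853
finger_force: 0.0
```

View pics/b4.png

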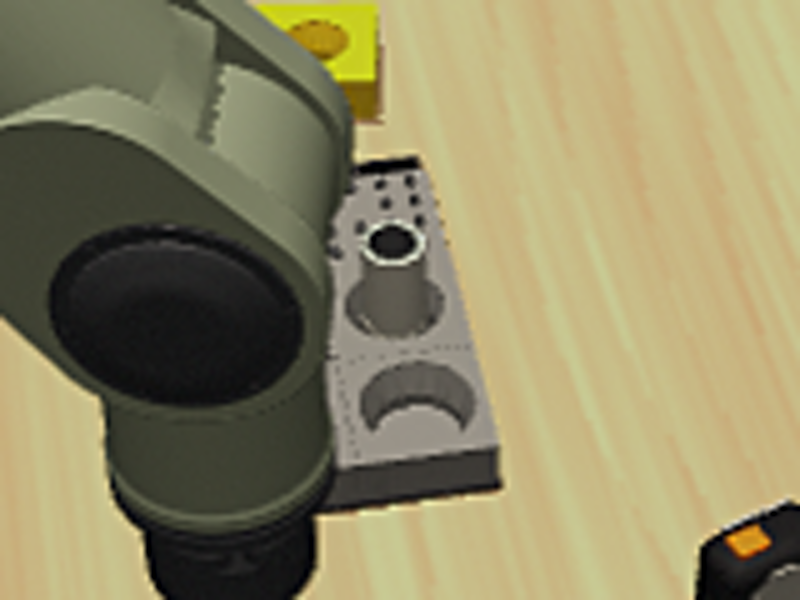

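socket_27 is upright in its pocket (crop (392,280)). Now socket_33.

```bash
python3 -m creep '[[[-1,0,-0.0005,0.02,0,0,0],[-1,0,0,0.03,0,0,0],[-1,0,0,0.03,0,0,0],[-1,0,0,0.028,0,0,0],[-1,0,0,0,0,0,0],[0.1,0,0,0,0,0,0],[1,0,0,0,0,0,0],[1,0,0,0,0,0,0],[1,0,0,0,0,0,0],[1,0,0,0,0,0,0]]]' 70
```

```text
clock: 19.75
position: [0.4378, -0.2116, 0.0419]
tool_rot: [3.141, -0.002, 0.001]
force: [-2.4, 2.4, 14.7]
grip_width: 0.0459
finger_force: 69.3
```

```bash
python3 -m creep '[[[1,0,0,-0.01,0,0,0],[1,0,0,-0.035,0,0,0],[1,0,0,-0.04,0,0,0],[1,0,0,-0.035,0,0,0],[1,0.019,-0.042,0,0,0,0],[1,0.02,-0.043,0,0,0,0],[1,0.02,-0.043,0,0,0,0],[1,0.02,-0.043,0,0,0,0],[1,0.02,-0.043,0,0,0,0],[1,0.02,-0.043,0,0,0,0]]]'
```

```text
clock: 20.75
position: [0.556, 0.0473, 0.1615]
tool_rot: [3.141, -0.001, 0.001]
force: [1.1, -1.4, -5.7]
grip_width: 0.0457
finger_force: 74.1
```

```bash
python3 -m creep '[[[1,0.016,-0.037,0,0,0,0],[1,0,0,0,0,0,0],[1,0,0,0,0,0,0],[1,0,0,0,0,0,0]]]'
```

```text
clock: 21.15
position: [0.5713, 0.0815, 0.1608]
tool_rot: [3.141, 0.0, -0.0]
force: [0.0, -0.6, -4.2]
grip_width: 0.0455
finger_force: 74.1
```

```bash
python3 -m creep '[[[1,0.0012,0,0.02,0,0,0],[1,0,0,0.03,0,0,0],[1,0,0,0.025,0,0,0],[1,0,0,0.017,0,0,0],[1,0,0,0.009,0,0,0],[1,0,0,0.006,0,0,0],[1,0,0,0.0015,0,0,0],[1,0,0,0.0015,0,0,0],[1,0,0,0.001,0,0,0],[1,0,0,0,0,0,0]]]'
```

```text
clock: 22.15
position: [0.5732, 0.0826, 0.05]
tool_rot: [-3.141, -0.001, 0.001]
force: [-0.7, -1.0, 2.2]
grip_width: 0.0456
finger_force: 74.5
```

```bash
python3 -m creep '[[[1,0,0,0.0004,0,0,0],[1,0,0,0,0,0,0],[-0.1,0,0,0,0,0,0],[-0.6,0,0,0,0,0,0],[-0.6,0,0,0,0,0,0],[-0.6,0,0,-0.02,0,0,0],[-0.6,0,0,-0.04,0,0,0],[-0.6,0,0,-0.045,0,0,0],[-0.6,0,0,-0.045,0,0,0]]]'
```

```text
clock: 23.05
position: [0.5725, 0.0825, 0.2005]
tool_rot: [-3.142, 0.0, 0.001]
force: [0.6, 0.9, 0.8]
grip_width: 0.0682
finger_force: 0.0
```

```bash
python3 -m creep '[[[-0.6,0,0.045,0,0,0,0],[-0.6,0,0.045,0,0,0,0],[-0.6,0,0.045,0,0,0,0],[-0.6,0,0.045,0,0,0,0],[-0.6,0,0.045,0,0,0,0],[-0.6,0,0.045,0,0,0,0],[-0.6,0,0.045,0,0,0,0],[-0.6,0,0.045,0,0,0,0],[-0.6,0,0,0,0,0,0],[-0.6,0,0,0,0,0,0]]]'; python3 v.py side c1.png 230 100 430 250; python3 v.py top c2.png 200 90 520 290
python3 - <<'E'
from h import *
f=grab_frame("top"); W=world(f); z=W[...,2]
for n,(x,y) in dict(s15=(.4936,.252),s21=(.489,.0843),s27=(.5753,.166),s33=(.573,.082)).items():
    p=W[(np.hypot(W[...,0]-x,W[...,1]-y)<.04)&(z>.07)&(f["range_z"]>0)]
    print(n,len(p),np.percentile(p[:,2],[50,95]).round(4) if len(p) else 0,((p.min(0)+p.max(0))/2).round(3))
E
```

```text
clock: 24.05
position: [0.5727, -0.2784, 0.1985]
tool_rot: [-3.141, 0.0, -0.001]
force: [-0.3, 1.5, -0.1]
grip_width: 0.0678
finger_force: 0.0
s15 73 [0.0859 0.091 ] [0.493 0.251 0.081]
s21 91 [0.0867 0.0906] [0.489 0.084 0.082]
s27 132 [0.0868 0.0909] [0.574 0.168 0.082]
s33 160 [0.087  0.0906] [0.572 0.083 0.082]
```

View pics/c1.png

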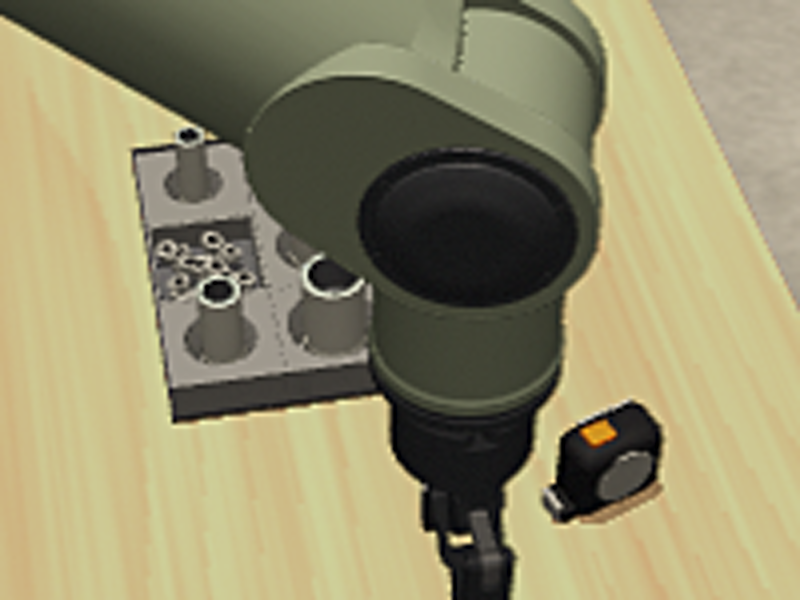

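View pics/c2.png

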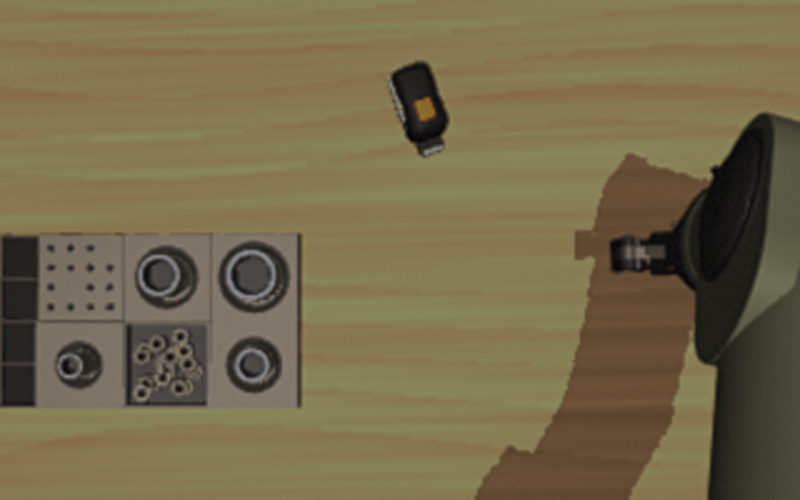

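All four sockets stand upright in their own pockets: 15 at crop (72,366), 21 at (252,365), 27 at (160,277) and 33 at (252,275). Their tops are level, at the height expected when seated. The tape has not moved and the gripper is clear, so I'm handing in.

```bash
python3 -c "
from workcell import *
print(job_done())"
```

```text
the job is handed in; nothing more can be done
None
```

All four sockets stand upright on the floors of their own pockets and the job is handed in at about 24 s; the tape has not moved, and the spanner was not touched, though the arm hid it in the last pictures.

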